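# Square the frame-end plate in the drilling jig and bolt it in

### The arm

A 7-joint arm with a two-finger parallel gripper is mounted at the origin on the work surface. World frame = base frame: x ahead of the robot, y to its left, z up, the work surface at z = 0. Lengths are in m, angles in rad, forces in N, time in s.
With the tool pointing down it reaches from about 0.425 to 0.95 m from the base axis. Payload 4.7 kg.
Tool frame: the origin (TCP) lies between the finger pads; the fingertips stand 25 mm ahead of it and the grasp point (between the pads) lies 6 mm ahead of it; x points along the fingers, z is the direction in which the jaws open and shut, and the axes are right-handed (so a half turn about x gives the same grasp; the last joint's range is limited). The gripper opens to 85 mm and grips with 20 to 120 N. Pads are 22 mm wide; open, the fingers measure 114 mm over their backs; the gripper's body (76 mm by 85 mm) begins 54 mm behind the grasp point. The pads swing forward as they close: fully open they stand 13 mm farther back than shut.
Start: joints at [-1.197, 0.469, -0.049, 1.532, 0.024, 1.141, -0.082], TCP at [0.265, 0.621, 0.256] pointing down, gripper open.
Joint ranges: [-2.59, 2.59], [-0.33, 1.99], [-1.39, 1.29], [0.1, 2.45], [-1.04, 4.18], [0.21, 1.99], [-2.66, 2.66]. Speed limits (rad/s): [2.57, 2.57, 3.14, 3.14, 3.14, 3.14, 3.14].

### API

Orientations are given as a 3x3 rotation matrix whose columns are the frame's x, y, z axes.
In Python, from rig import * gives the robot as it stands. Calls block until the motion is done:
- movep(position, orientation): joint-space move of the TCP to a pose.
- move_l(position, attitude=None, feed=0.15, until_force=None): straight line of the TCP; attitude=None keeps the orientation; feed is the mean speed in m/s. With until_force (N) it stops when the force on the tool has changed by that much, and returns True; else False.
- move_joints(angles): joint-space move.
- command_gripper(opening, newtons=None): finger opening in m; newtons is the grip in N (None keeps the last); returns when the fingers have stopped.
- sleep(seconds).
- inverse_kinematics(position, orientation): joint angles nearest the present ones, or None.
- sense(): the state.
- camera(name): name is "scene" or "top" or "wrist"; returns (picture, depth): 420x560x3 uint8, red, green, blue; 420x560 float32, m along the optical axis (not along the pixel's ray), 0 where there is no reading.
- camera_params(name): a dict with "K" (3x3 intrinsics, pixels), "dist" ([k1, k2, p1, p2, k3] as OpenCV has them; the pictures are not rectified), "position" and "rotation" of the camera in the world; the wrist camera has in their place "tool_from_camera" (4x4, takes a point from camera to tool coordinates, whose origin is the TCP and whose axes are the tool frame's). Camera axes: x right, y down, z forward; pixel columns grow to the right and rows downward; lengths in m; the calibration is good to about 2 mm. A picture is of the moment at which its call begins: read the wrist's pose just before it. camera_params takes no time and is no camera call.
A pose or a line that the arm cannot do raises Unreachable and nothing moves.
- finish_job(): hands the job in, once; it reports no verdict.
The state is a dict: "time_s": time; "joint_pos": joint angles; "qd": joint speeds; "joint_efforts": joint torques, N m; "position": TCP position; "tcp_rot": TCP orientation; "wrist_force": force on the tool from outside, world axes, zero at the start; "ft_torque": the same for the moment, N m; "finger_gap": finger opening in m.
Only numpy, scipy, OpenCV 4.12 (cv2) and the standard library are available. Lean on these libraries where they do the work, as an engineer would, in place of code of your own. Each camera call takes 0.05 s, during which the arm holds its last target.

### The job

The steel frame-end plate lies askew in the drilling jig. Turn it on the jig's peg by pushing its far right corner to the left, reaching in under the drill-guide arm with a tilted tool, until the plate lies square with its slot bearing on the peg and its left edge on the stop pin; press gently and keep the plate flat. Only then push the jig's sliding bolt fully forward past the plate's right edge, and leave everything else on the bench where it is.

Things in the scene. Friction and masses are not known exactly. Their poses are not given: they have to be found in the camera images.
- jig: fixed dark steel base plate 270 x 275 x 15 mm. Origin: axis of the peg, at bench level; x forward (away from the robot's side), y left, z up. Spans x -145..125, y -175..100, top z = 15. Upright steel peg, 10 mm diameter, at (0, 0), top z = 43. Two pale rails (tops z = 34) guide the bolt: right x -140..-8, y -100..-78; left x -140..-55, y -63..-51
- plate: loose flat steel plate 134 x 80 x 14 mm, 0.4 kg, flat on the jig. Origin: underside, where the peg's axis belongs. Spans x -18..116, y -62..18. A slot 16 mm wide (x -8..8), open at its left edge, has a flat bottom at y = -5 that bears on the peg. Starts turned 0.25 to 0.5 rad clockwise and up to 4 mm off. Seated: origin and axes on the jig's. Slides with ordinary friction
- plate_corner (a point): the plate's far right corner, the one to push near: at (116, -62, 7) mm in the plate's frame; push on the right edge beside it, under the guide arm. Turning it takes 5 to 15 N there, at times in jerks; once it is seated the force rises steeply
- guide_arm: fixed grey drill-guide arm. Origin: on the jig's top face under the middle of the arm's width; axes as the jig's. Arm spans x -25..25, y -182..98, z 170..210; a bush (28 mm diameter, at y = -20) reaches down to z = 166; post at y 58..98. No room under it for an upright gripper; a tool tilted about 30 degrees, leaning back to the robot's side, reaches in
- bolt (a joint): the sliding bolt of the jig, m: 0 = drawn back, 0.07 = fully forward (end stop); it moves along jig +x against about 2 N of friction and stays where it is left. Its bar (12 mm wide, jig y -76.5..-64.5, z 16..30) ends at jig x = -45 when at 0 and passes 2.5 mm clear of the square plate
- bolt_knob (a point): top centre of the bolt's black upright knob, 14 mm diameter; the knob rises from jig z = 29 to 65 and moves with the bolt. At bolt = 0 it stands at jig (-100, -70.5)
- grease_jar: bystander: grey jar with black lid, 60 mm diameter, 70 mm high, origin under its centre
- washer_box: bystander: small grey open box 80 x 80 x 35 mm, origin under its centre
- hub_spacer: bystander: bare aluminium spacer, 50 mm diameter, 45 mm high, origin under its centre
- stop_pin (a point): top centre of the jig's stop pin, an upright steel pin like the peg, 10 mm diameter, top at jig z = 43, at jig (95, 23); the plate's left edge rests against it when square
Mind the look-alikes: they are no part of the job. Of the things shaped like the plate, the steel one is meant.

How it is judged:
On the way, in this order (a step that is already met when the one before it is completed fails the run):
1. the plate lies square on peg and stop pin, the bolt still back (angle between the x axis of plate and the x axis of jig, either way round below 0.02 rad and horizontal distance between plate and jig below 0.005 m and value of joint bolt below 0.02 m), for 0.2 s.
2. the bolt is fully forward (value of joint bolt above 0.066 m), for 0.2 s.
At the end, for the whole second after the job is handed in: the plate lies flat and still in the jig, square within 0.02 rad and its origin within 5 mm of the peg's axis, and the bolt is forward by more than 66 of its 70 mm (angle between the x axis of plate and the x axis of jig, either way round below 0.02 rad and horizontal distance between plate and jig below 0.005 m and z of plate in the frame of jig below 0.018 m and value of joint bolt above 0.066 m and linear speed of plate below 0.01 m/s); the robot touches nothing.
It fails at once if the plate is pressed by the gripper with more than 40 N (contact force between the fingers and plate above 40 N).
It fails at once if the plate is tipped or lifted by more than 6 mm or 0.1 rad (z of plate in the frame of jig above 0.021 m or angle between plate's own z axis and vertical above 0.1 rad).
It fails at once if the bolt is pushed forward (past 25 mm) while the plate is more than 0.05 rad from square (value of joint bolt above 0.025 m and angle between the x axis of plate and the x axis of jig, either way round above 0.05 rad).
It fails at once if a bystander is moved by more than 15 mm (distance of any of grease_jar, washer_box, hub_spacer from where it was at the start of the episode above 0.015 m).
It also fails if it takes over 51 s, if anything falls off the work surface, if the arm or the gripper's body presses on something with over 40 N, if the wrist force passes 120 N, or if a joint passes its speed limit or range.

## Working session

There is one attempt and no reset: what is moved stays moved. The work goes in short steps, each a Python script; the robot and the scene stay as the last script left them, time stands still between calls to the robot, and variables do not carry over. Pictures are saved under pics/ and viewed, and the job is handed in when it is done.

```bash
ls; mkdir -p pics
python3 - <<'E'
from rig import *
import cv2, numpy as np
for n in ["scene","top","wrist"]:
    p,d=camera(n); cv2.imwrite(f"pics/{n}0.png",p[:,:,::-1]); np.save(f"pics/{n}0d.npy",d)
    c=camera_params(n); print(n,c)
s=sense(); print(s)
E
```

```text
pics
scene {'K': array([[425.51885296,   0.        , 280.00624594],
       [  0.        , 425.51885296, 212.71693115],
       [  0.        ,   0.        ,   1.        ]]), 'dist': array([-0.02624805,  0.        ,  0.        ,  0.        ,  0.        ]), 'position': array([1.07149322, 0.32481126, 0.87594341]), 'rotation': array([[-0.61404902,  0.65823191, -0.43551642],
       [ 0.7892639 ,  0.51034573, -0.34148167],
       [-0.00251018, -0.55342388, -0.83289598]])}
top {'K': array([[500.85181508,   0.        , 279.34553598],
       [  0.        , 500.85181508, 202.67517813],
       [  0.        ,   0.        ,   1.        ]]), 'dist': array([-0.06996201,  0.        ,  0.        ,  0.        ,  0.        ]), 'position': array([0.41592303, 0.00390194, 1.14992161]), 'rotation': array([[-0.01409926, -0.97345859,  0.2284285 ],
       [-0.99989793,  0.01319882, -0.00546914],
       [ 0.002309  , -0.2284823 , -0.97354533]])}
wrist {'K': array([[310.78475204,   0.        , 275.29786119],
       [  0.        , 310.78475204, 210.57426897],
       [  0.        ,   0.        ,   1.        ]]), 'd
[... 547 characters left out ...]
1.14097746, -0.08227671]), 'qd': array([-0.00023204, -0.00060195, -0.00163303, -0.00447465, -0.00089573,
       -0.00307971,  0.0002937 ]), 'joint_efforts': array([ 6.97344658e-04, -5.10766196e+01, -4.67785075e-02, -2.37977457e+01,
        1.07214932e-02,  5.32304766e-03, -8.79285658e-07]), 'position': array([0.26442227, 0.62062778, 0.25550549]), 'tcp_rot': array([[-5.14904974e-04, -9.19995041e-01,  3.91929661e-01],
       [-1.36648553e-03,  3.91929995e-01,  9.19994028e-01],
       [-9.99998934e-01, -6.18567117e-05, -1.45896662e-03]]), 'wrist_force': array([-0.39553105,  0.05323709, -0.92708076]), 'ft_torque': array([-0.01978916, -0.05249875,  0.00497513]), 'finger_gap': 0.08508601138321116}
```

View pics/top0.png

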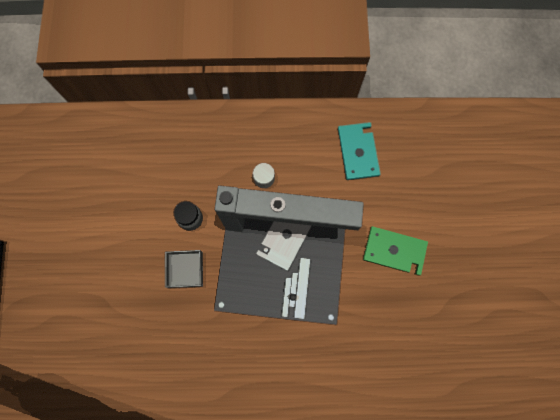

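View pics/scene0.png

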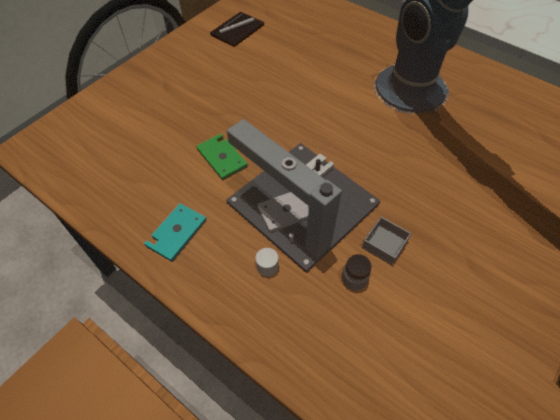

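Run:
```python
import cv2
a=cv2.imread("pics/top0.png")[170:335,195:380]; cv2.imwrite("pics/topc.png",cv2.resize(a,None,fx=4.2,fy=3.6*4.2/4.2*1.0,interpolation=cv2.INTER_CUBIC) if 0 else cv2.resize(a,None,fx=3.6,fy=3.6,interpolation=cv2.INTER_CUBIC))
a=cv2.imread("pics/scene0.png")[110:280,215:395]; cv2.imwrite("pics/scenec.png",cv2.resize(a,None,fx=3.5,fy=3.5,interpolation=cv2.INTER_CUBIC))
```

```text
(no output)
```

View pics/topc.png

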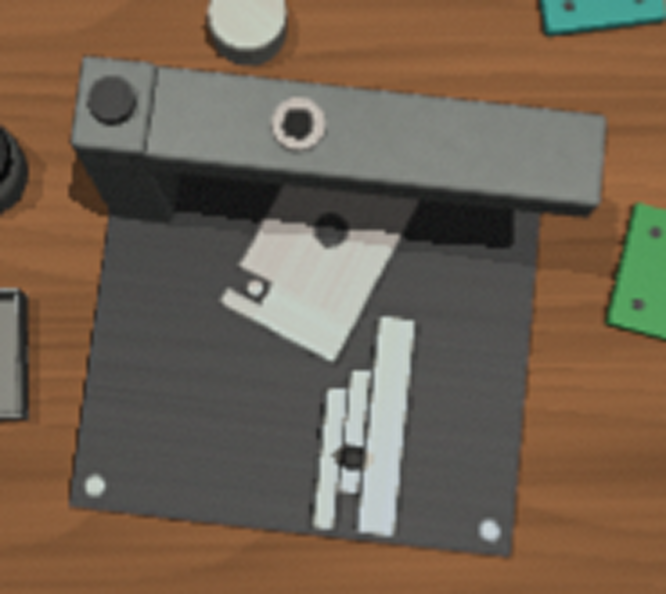

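View pics/scenec.png

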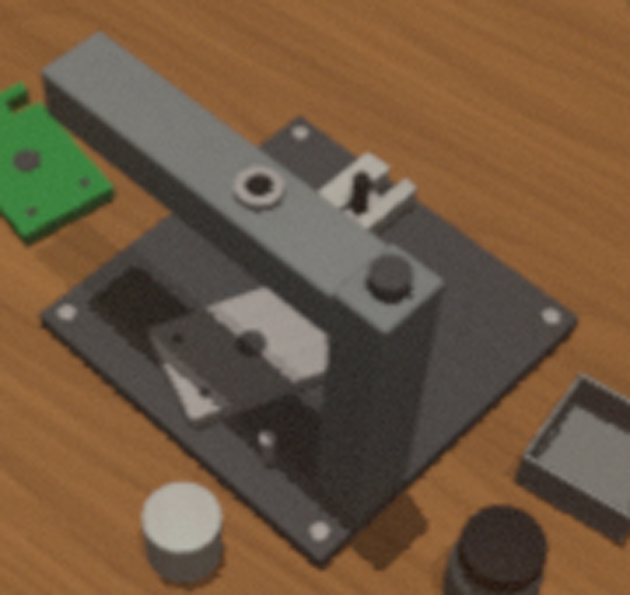

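```bash
cat > h.py <<'E'
import numpy as np, cv2
from scipy.optimize import least_squares
def proj(P,c):
    R=np.asarray(c["rotation"]); t=np.asarray(c["position"])
    rv=cv2.Rodrigues(R.T)[0]
    return cv2.projectPoints(np.asarray(P,float).reshape(-1,1,3),rv,-R.T@t,c["K"],c["dist"])[0].reshape(-1,2)
def tw(p,P): # p=x,y,yaw ; P mm in frame
    P=np.asarray(P,float)/1000; c,s=np.cos(p[2]),np.sin(p[2])
    return np.c_[p[0]+c*P[:,0]-s*P[:,1], p[1]+s*P[:,0]+c*P[:,1], P[:,2]]
def fit(obs,cams,x0):
    f=lambda p: np.concatenate([(proj(tw(p,[o[1]]),cams[o[0]])[0]-o[2]) for o in obs])
    r=least_squares(f,x0,loss="soft_l1"); return r.x,f(r.x).reshape(-1,2)
T=lambda u,v:np.array([195+(u-1.3)/3.6,170+(v-1.3)/3.6])
S=lambda u,v:np.array([215+(u-1.25)/3.5,110+(v-1.25)/3.5])
E
python3 - <<'E'
from rig import *
from h import *
cams={n:camera_params(n) for n in("top","scene")}
obs=[("top",(-145,100,15),T(72,507)),("top",(-145,-175,15),T(511,555)),("top",(0,0,43),T(256,288)),("top",(-100,-70.5,65),T(350,455)),
("top",(-8,-78,34),T(381,317)),("top",(-8,-100,34),T(414,321)),("top",(-140,-78,34),T(358,533)),("top",(-140,-100,34),T(393,536)),
("scene",(-145,-175,15),S(298,117)),("scene",(125,-175,15),S(43,318)),("scene",(125,100,15),S(320,558)),("scene",(-145,100,15),S(577,320)),("scene",(95,23,43),S(266,437))]
j,r=fit(obs,cams,[.5,0,0]);print("jig",j);print(r.round(1))
for n in cams:
    j1,_=fit([o for o in obs if o[0]==n],cams,j);print(n,j1)
po=[("top",(-18,-62,29),T(332,360)),("top",(-18,18,29),T(222,297)),("top",(8,18,29),T(239,266)),
("scene",(116,18,29),S(195,420)),("scene",(116,-62,29),S(150,328)),("scene",(-18,-62,29),S(265,288))]
p,r=fit(po,cams,[j[0],j[1],j[2]-.4]);print("plate",p,p[2]-j[2]);print(r.round(1))
d=p[:2]-j[:2];c,s=np.cos(j[2]),np.sin(j[2]);print("off in jig",c*d[0]+s*d[1],-s*d[0]+c*d[1])
ga=[("top",(-25,-182,225),T(600,205)),("top",(25,-182,225),T(605,117)),("top",(25,98,225),T(85,57)),("top",(-25,98,225),T(74,142)),
("scene",(25,98,225),S(387,333)),("scene",(-25,98,225),S(441,281)),("scene",(-25,-182,225),S(98,32)),("scene",(25,-182,225),S(42,74))]
g,r=fit(ga,cams,j);print("arm",g);print(r.round(1))
d=g[:2]-j[:2];print("off in jig",c*d[0]+s*d[1],-s*d[0]+c*d[1])
E
```

```text
jig [ 0.56995943  0.02923081 -0.12603483]
[[-0.8 -0.4]
 [ 0.4  0.4]
 [ 0.1 -0.5]
 [ 1.   1.6]
 [-0.3 -0.6]
 [ 0.3 -0.6]
 [-0.2 -0.7]
 [ 0.2 -0.4]
 [ 0.7 -1. ]
 [-1.4 -1.5]
 [ 0.3  1. ]
 [ 1.4 -0.9]
 [ 0.7 -0. ]]
top [ 0.56935488  0.02962639 -0.12414697]
scene [ 0.57158951  0.02887505 -0.12330165]
plate [ 0.57083169  0.02799917 -0.50112349] -0.3750886677537474
[[ 0.3 -0. ]
 [-0.6  0.8]
 [ 0.1 -0.7]
 [-0.7  0.2]
 [-0.5  0.6]
 [16.6 -5.6]]
off in jig 0.001020162760200618 -0.001112221048592292
arm [ 0.63196408  0.02119109 -0.12393953]
[[ 0.8  0. ]
 [ 1.3 -1.3]
 [-0.1 -0.3]
 [-0.7  1.5]
 [-0.2  1.6]
 [ 1.9  1.1]
 [ 0.7 -1.2]
 [-0.8 -1.4]]
off in jig 0.06252344385228928 -0.00018187096172634157
```

```bash
cat >> h.py <<'E'
J=np.array([0.5702,0.0292,-0.1245])
def jw(P): return tw(J,[P])[0]
def jv(v):
    c,s=np.cos(J[2]),np.sin(J[2]); return np.array([[c,-s,0],[s,c,0],[0,0,1]])@np.asarray(v,float)
def wj(P):
    c,s=np.cos(J[2]),np.sin(J[2]); d=np.asarray(P)-[J[0],J[1],0]; return 1000*np.array([c*d[0]+s*d[1],-s*d[0]+c*d[1],d[2]])
a=np.radians(40)
X=np.array([np.sin(a),0,-np.cos(a)]); Y=np.array([0,-1.,0]); Z=np.cross(X,Y)
RT=np.c_[jv(X),jv(Y),jv(Z)]
def tip(P,back=0): # tcp world for tip at jig P mm (tilted)
    return jw(np.asarray(P,float)-X*(25+back))
def tipnow(s): return wj(s["position"]+s["tcp_rot"][:,0]*0.025)
Yd=np.array([-1.,0,0]);Xd=np.array([0,0,-1.])
RD=np.c_[jv(Xd),jv(Yd),jv(np.cross(Xd,Yd))]
E
python3 - <<'E'
from rig import *
from h import *
print(J)
for P,b in [((74,-131,40),200),((74,-131,40),100),((74,-131,27),0),((88,-73,27),0)]:
    q=inverse_kinematics(tip(P,b),RT); print(tip(P,b).round(3), None if q is None else np.round(q,2))
for P in [(-135,-70.5,150),(-135,-70.5,42),(-40,-70.5,42)]:
    p=jw(np.array(P)+[0,0,25]); q=inverse_kinematics(p,RD); print(p.round(3), None if q is None else np.round(q,2))
E
```

```text
[ 0.5702  0.0292 -0.1245]
[ 0.484 -0.092  0.212] None
[ 0.548 -0.1    0.136] [ 0.53  0.34 -0.49  2.35  2.49  0.27  0.69]
[ 0.611 -0.108  0.046] [ 0.49  0.61 -0.47  2.25  2.6   0.44  0.65]
[ 0.633 -0.052  0.046] [ 0.35  0.62 -0.46  2.22  2.43  0.48  0.7 ]
[ 0.427 -0.024  0.175] [-0.41  0.17  0.42  2.2  -0.1   0.79  1.51]
[ 0.427 -0.024  0.067] [-0.27  0.37  0.27  2.28 -0.2   0.51  1.61]
[ 0.522 -0.036  0.067] [-0.19  0.48  0.22  2.07 -0.18  0.61  1.6 ]
```

Run:
```python
from rig import *
from h import *
for P,b in [((74,-131,40),130),((74,-131,40),160),((-40,-131,100),0),((-40,-131,160),0),((-40,-180,160),0),((-40,-250,130),0),((0,-250,130),0),((74,-250,130),0),((74,-250,50),0),((74,-280,250),0),((74,-320,250),0),((74,-131,60),0)]:
    q=inverse_kinematics(tip(P,b),RT); print(P,b,tip(P,b).round(3), None if q is None else np.round(q,2))
RA=np.c_[jv(X),jv(-Y),jv(-Z)]
for t in(30,35,40):
  a=np.radians(t);X2=np.array([np.sin(a),0,-np.cos(a)])
  for nm,Yx in [("right",np.array([0,-1.,0])),("left",np.array([0,1.,0])),("under",np.cross(np.array([0,1.,0]),X2)),("over",np.cross(np.array([0,-1.,0]),X2))]:
    R=np.c_[jv(X2),jv(Yx),jv(np.cross(X2,Yx))]
    q=inverse_kinematics(jw(np.array([80,-131,27])-25*X2),R);print(t,nm,R[:,1].round(2),None if q is None else np.round(q,2))
```

```text
(74, -131, 40) 130 [ 0.528 -0.098  0.159] [ 0.78  0.31 -0.78  2.36  2.19  0.28  1.01]
(74, -131, 40) 160 [ 0.509 -0.095  0.182] [ 0.96  0.26 -0.95  2.38  1.99  0.25  1.2 ]
(-40, -131, 100) 0 [ 0.498 -0.094  0.119] None
(-40, -131, 160) 0 [ 0.498 -0.094  0.179] [ 0.96  0.24 -0.95  2.4   2.06  0.24  1.12]
(-40, -180, 160) 0 [ 0.492 -0.142  0.179] [ 1.24  0.32 -1.12  2.38  2.01  0.23  1.32]
(-40, -250, 130) 0 [ 0.484 -0.212  0.149] [ 1.4   0.49 -1.14  2.36  2.12  0.26  1.43]
(0, -250, 130) 0 [ 0.523 -0.217  0.149] [ 1.34  0.56 -1.15  2.28  1.95  0.33  1.61]
(74, -250, 130) 0 [ 0.597 -0.226  0.149] [ 1.13  0.57 -0.97  2.14  1.82  0.29  1.7 ]
(74, -250, 50) 0 [ 0.597 -0.226  0.069] [ 0.82  0.61 -0.57  2.18  2.74  0.28  0.75]
(74, -280, 250) 0 [ 0.593 -0.256  0.269] [-0.03  0.21  0.53  2.08 -1.03  0.37 -1.92]
(74, -320, 250) 0 [ 0.588 -0.296  0.269] [ 0.22  0.23  0.33  2.03 -0.99  0.39 -1.9 ]
(74, -131, 60) 0 [ 0.611 -0.108  0.079] [ 0.48  0.54 -0.46  2.24  2.53  0.36  0.69]
30 right [-0.12 -0.99  0.  ] [ 0.58  0.62 -0.6   2.12  1.79  0.33  1.47]
30 left [0.12 0.99 0.  ] [ 0.58  0.62 -0.6   2.12  1.79  0.33 -1.67]
30 under [-0.86  0.11 -0.5 ] [ 0.58  0.62 -0.6   2.12  1.79  0.33 -0.1 ]
30 over [ 0.86 -0.11  0.5 ] None
35 right [-0.12 -0.99  0.  ] [ 0.5   0.6  -0.49  2.18  2.29  0.33  0.95]
35 left [0.12 0.99 0.  ] [ 0.72  0.7  -0.79  2.17  2.07  0.48 -1.87]
35 under [-0.81  0.1  -0.57] [ 0.72  0.7  -0.79  2.17  2.07  0.48 -0.3 ]
35 over [ 0.81 -0.1   0.57] [ 0.44  0.59 -0.42  2.19  2.37  0.3   2.42]
40 right [-0.12 -0.99  0.  ] [ 0.48  0.62 -0.47  2.23  2.58  0.44  0.66]
40 left [0.12 0.99 0.  ] [ 0.98  0.98 -1.18  2.21  2.15  0.84 -1.72]
40 under [-0.76  0.1  -0.64] [ 0.98  0.98 -1.18  2.21  2.15  0.84 -0.15]
40 over [ 0.76 -0.1   0.64] [ 0.59  0.65 -0.61  2.23  2.46  0.48  2.4 ]
```

Run:
```python
from rig import *
from h import *
command_gripper(0.0,40)
move_joints([-1.197,0.1,-.57,2.18,2.74,.28,.75])
s=sense();print(s["time_s"],s["position"],s["finger_gap"])
move_joints([0.9,0.1,-.57,2.18,2.74,.28,.75])
s=sense();print(s["time_s"],s["position"],tipnow(s))
for P in [(74,-280,130),(74,-280,60),(74,-131,40)]:
    q=inverse_kinematics(tip(P),RT); print(P, None if q is None else np.round(q,2))
p,d=camera("scene"); cv2.imwrite("pics/s1.png",p[:,:,::-1])
```

```text
3.225 [-0.05015827  0.64759246  0.37163064] 0.0003307304858698942
7.1583 [ 0.58541112 -0.28059712  0.37136617] [  75.18793748 -312.22439738  360.76860809]
(74, -280, 130) [ 1.18  0.59 -0.96  2.11  1.76  0.25  1.82]
(74, -280, 60) [ 0.89  0.6  -0.58  2.16  2.8   0.22  0.74]
(74, -131, 40) [ 0.59  0.62 -0.6   2.24  2.45  0.45  0.83]
```

View pics/s1.png

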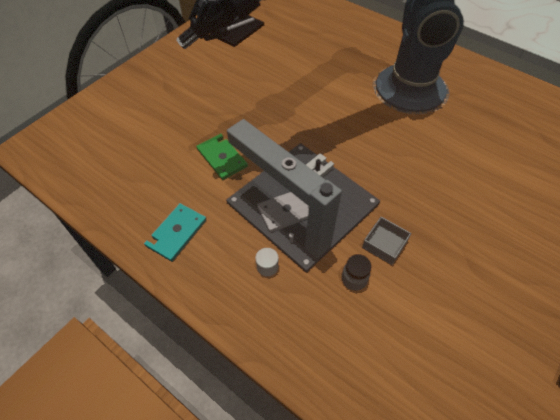

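Run:
```python
from rig import *
from h import *
movep(tip((74,-280,65)),RT)
s=sense();print(s["time_s"],tipnow(s),s["joint_pos"].round(2))
move_l(tip((74,-150,40)),feed=0.1)
s=sense();print(s["time_s"],tipnow(s),s["joint_pos"].round(2),s["wrist_force"].round(1))
for n in("scene","wrist","top"):
    p,d=camera(n); cv2.imwrite(f"pics/{n}2.png",p[:,:,::-1])
```

```text
8.325 [  74.74398212 -280.21836698   66.20066695] [ 0.91  0.59 -0.61  2.15  2.72  0.21  0.82]
9.8 [  74.0910471  -150.92592515   40.05778956] [ 0.6   0.61 -0.56  2.24  2.53  0.42  0.78] [-0.3 -0.9 -0. ]
```

View pics/wrist2.png

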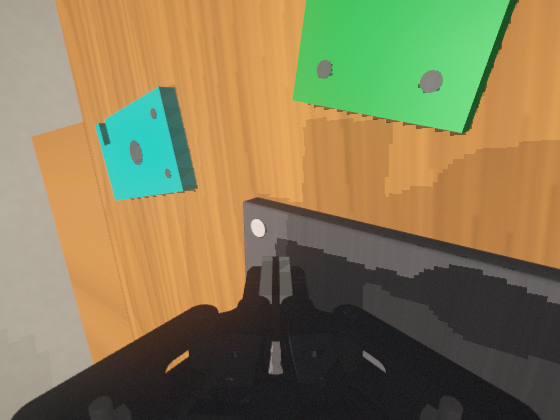

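View pics/scene2.png

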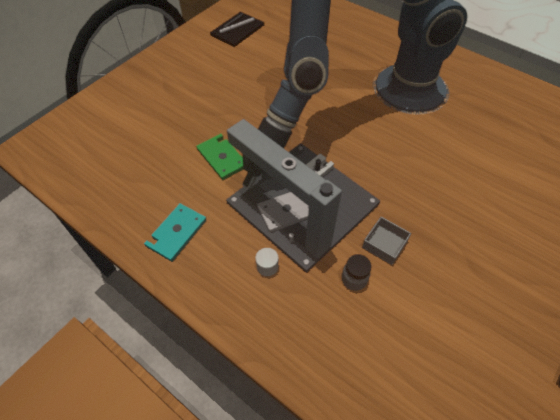

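View pics/top2.png

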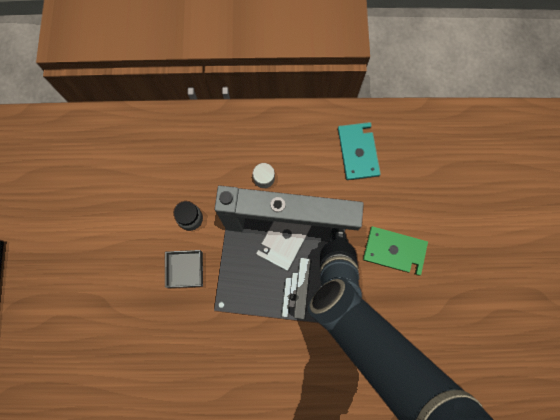

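Run:
```python
from rig import *
from h import *
move_l(tip((74,-140,32)),feed=0.1)
r=move_l(tip((74,-140,18)),feed=0.015,until_force=4)
s=sense();print(r,s["time_s"],tipnow(s),s["wrist_force"].round(1))
s=sense();t=tipnow(s); z=t[2]+3
move_l(tip((74,-140,z)),feed=0.05)
s=sense();print(s["time_s"],tipnow(s),s["wrist_force"].round(1))
```

```text
True 11.05 [  73.95199897 -140.01601595   18.9652052 ] [-2.5  0.4  5. ]
11.3 [  74.11582539 -140.01322729   22.14939689] [-0.9 -0.2  0.2]
```

Run:
```python
from rig import *
from h import *
move_l(tip((74,-118,22)),feed=0.06)
r=move_l(tip((87,-66,22)),feed=0.02,until_force=20)
s=sense();print(r,s["time_s"],tipnow(s),jv([1,0,0])@s["wrist_force"],jv([0,1,0])@s["wrist_force"],s["wrist_force"].round(1))
for n in("scene","wrist","top"):
    p,d=camera(n); cv2.imwrite(f"pics/{n}3.png",p[:,:,::-1])
a=cv2.imread("pics/scene3.png")[110:280,215:395]; cv2.imwrite("pics/scene3c.png",cv2.resize(a,None,fx=3.5,fy=3.5,interpolation=cv2.INTER_CUBIC))
a=cv2.imread("pics/top3.png")[170:335,195:380]; cv2.imwrite("pics/top3c.png",cv2.resize(a,None,fx=3.6,fy=3.6,interpolation=cv2.INTER_CUBIC))
```

```text
False 14.65 [ 86.03953612 -72.44577842  21.84751558] -7.051889157800872 -12.813907932592357 [ -8.6 -11.8   8.8]
```

View pics/scene3c.png

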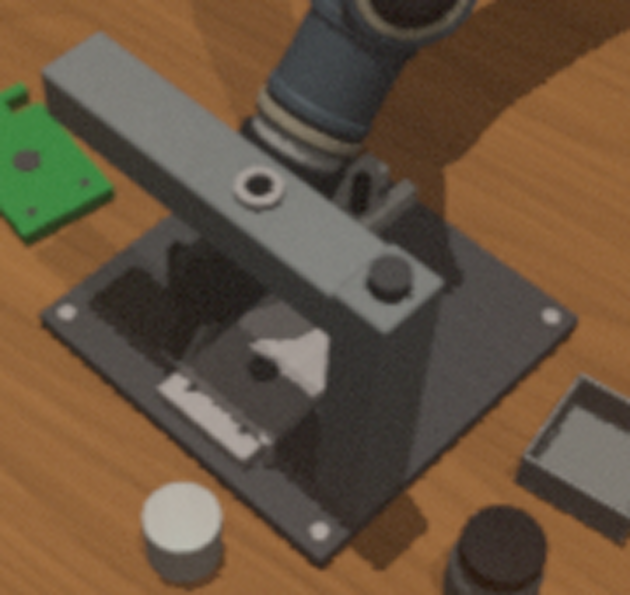

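View pics/top3c.png

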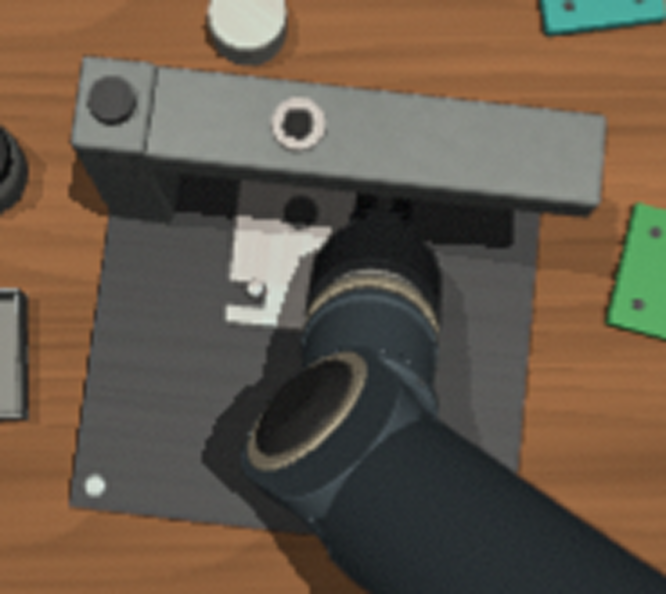

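Run:
```python
from rig import *
from h import *
cams={n:camera_params(n) for n in("top","scene")}
po=[("top",(-18,18,29),T(226,320)),("top",(-8,18,29),T(227,306)),("top",(8,18,29),T(231,279)),
("scene",(116,18,29),S(246,460)),("scene",(116,-62,29),S(160,386))]
j=np.array([.5702,.0292,-.1245])
for k in (j,):
    p,r=fit(po,cams,k);print("plate",p,p[2]-j[2],wj([p[0],p[1],0]));print(r.round(1))
for P in [(116,18,29),(116,-62,29),(-18,18,29),(8,18,29)]:
    q={n:proj(tw(j,[P]),cams[n])[0] for n in cams}; print(P,"top",(q["top"]-[195,170])*3.6,"scene",(q["scene"]-[215,110])*3.5)
```

```text
plate [ 0.56606276  0.02887802 -0.11521511] 0.009284888532475832 [-4.06523434 -0.8332403   0.        ]
[[-0.1  0.3]
 [ 0.1 -0.2]
 [-0.2  0.3]
 [-0.3 -0.2]
 [-0.1  0.4]]
(116, 18, 29) top [248.65789007 105.25558452] scene [238.71033291 461.93886964]
(116, -62, 29) top [373.08310323 118.73908085] scene [154.46423203 388.93600874]
(-18, 18, 29) top [223.52849537 312.957181  ] scene [375.86551861 341.86561085]
(8, 18, 29) top [228.49556655 271.83278184] scene [350.36767271 364.19452543]
```

Run:
```python
import cv2
a=cv2.imread("pics/scene3.png")[205:250,250:310]; cv2.imwrite("pics/scene3d.png",cv2.resize(a,None,fx=12,fy=12,interpolation=cv2.INTER_CUBIC))
```

```text
(no output)
```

View pics/scene3d.png

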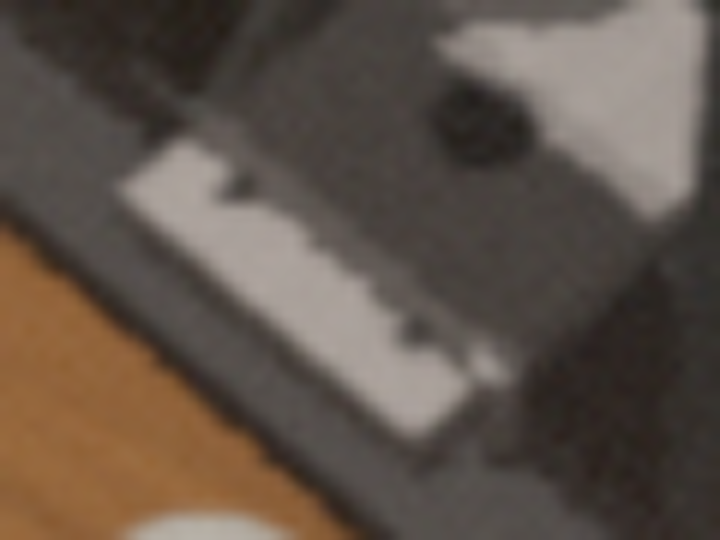

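Run:
```python
from rig import *
from h import *
def rep(r=None):
    s=sense();f=jv([0,0,0]);
    c=s["wrist_force"];print(r,round(s["time_s"],2),tipnow(s).round(2),"F jig",round(jv([1,0,0])@c,1),round(jv([0,1,0])@c,1),round(c[2],1))
rep()
r=move_l(tip((86,-62,23)),feed=0.012,until_force=9)
rep(r); sleep(0.3); rep()
```

```text
None 14.8 [ 86.01 -72.43  21.82] F jig -7.3 -12.5 8.7
True 15.07 [ 85.68 -72.87  21.63] F jig 0.3 -0.8 0.7
None 15.38 [ 86.3  -74.21  21.62] F jig 0.5 0.0 0.7
```

```bash
cat >> h.py <<'E'
def rep(r=None):
    from rig import sense
    s=sense()
    c=s["wrist_force"];print(r,round(s["time_s"],2),tipnow(s).round(2),"F jig",round(jv([1,0,0])@c,1),round(jv([0,1,0])@c,1),round(c[2],1))
E
python3 - <<'E'
from rig import *
from h import *
r=move_l(tip((87,-62,24)),feed=0.015,until_force=20)
rep(r); 
p,d=camera("scene"); cv2.imwrite("pics/scene4.png",p[:,:,::-1])
a=p[205:250,250:310,::-1]; cv2.imwrite("pics/scene4d.png",cv2.resize(a,None,fx=12,fy=12,interpolation=cv2.INTER_CUBIC))
rep()
E
```

```text
False 16.38 [ 86.64 -72.43  22.79] F jig -2.4 -15.3 -1.2
None 16.43 [ 86.64 -72.45  22.82] F jig -2.5 -14.3 -0.8
```

View pics/scene4d.png

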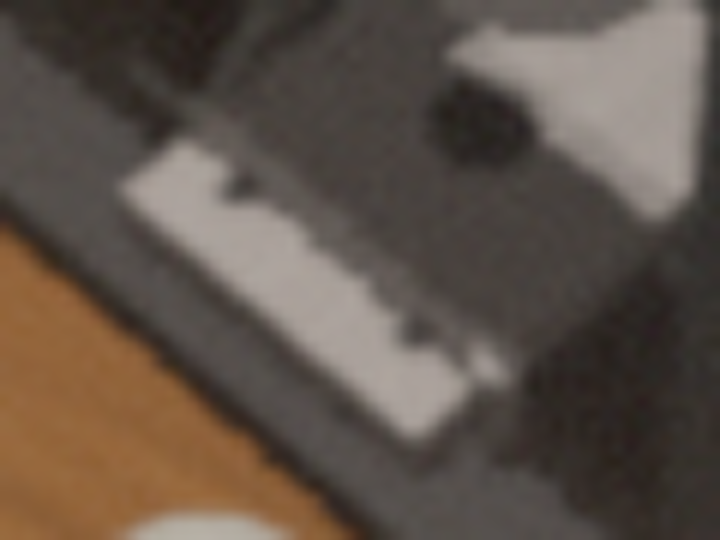

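Run:
```python
from rig import *
from h import *
move_l(tip((84,-80,24)),feed=0.06); rep()
move_l(tip((55,-80,24)),feed=0.06); rep()
r=move_l(tip((56,-60,24)),feed=0.02,until_force=20)
rep(r)
for n in("scene","top"):
    p,d=camera(n); cv2.imwrite(f"pics/{n}5.png",p[:,:,::-1])
a=cv2.imread("pics/scene5.png")[110:280,215:395]; cv2.imwrite("pics/scene5c.png",cv2.resize(a,None,fx=3.5,fy=3.5,interpolation=cv2.INTER_CUBIC))
a=cv2.imread("pics/top5.png")[170:335,195:380]; cv2.imwrite("pics/top5c.png",cv2.resize(a,None,fx=3.6,fy=3.6,interpolation=cv2.INTER_CUBIC))
```

```text
None 16.88 [ 84.08 -79.57  24.26] F jig 0.9 -0.6 -0.5
None 17.51 [ 55.16 -80.53  24.18] F jig -0.4 0.0 -0.1
True 18.27 [ 55.28 -73.09  23.54] F jig 0.5 -1.2 1.3
```

View pics/scene5c.png

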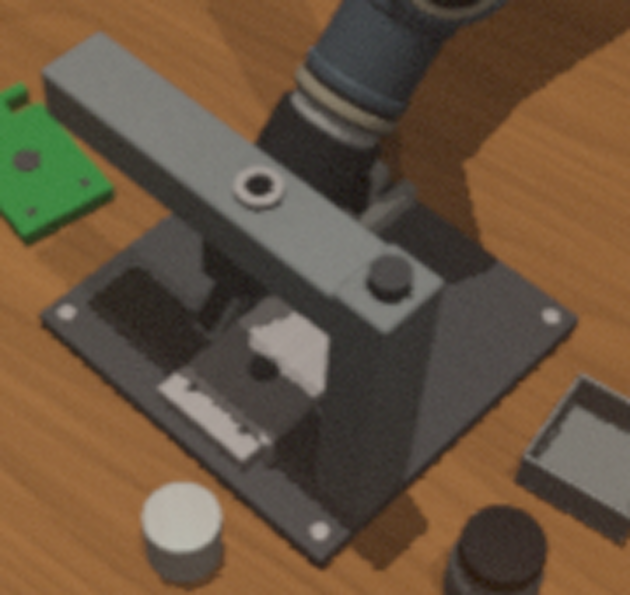

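View pics/top5c.png

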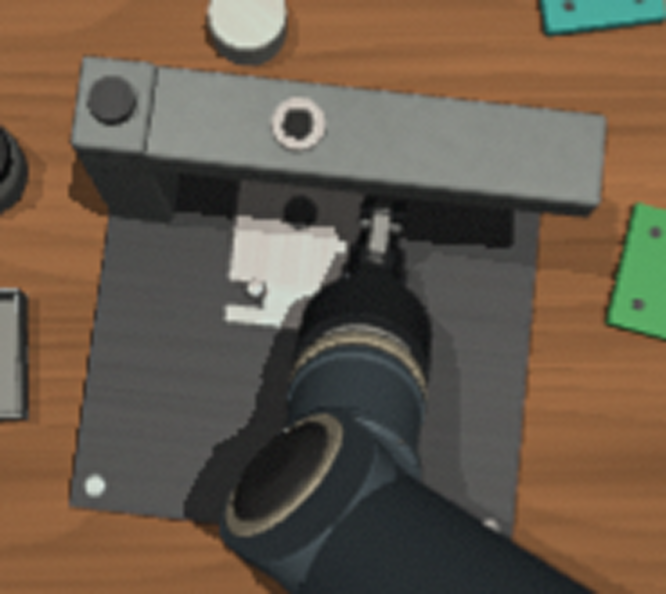

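Run:
```python
from rig import *
from h import *
move_l(tip((60,-90,28)),feed=0.1)
move_l(tip((74,-280,65)),feed=0.18); rep()
move_joints([.9,.1,-.3,2.18,2.2,.35,.9]); 
q=inverse_kinematics(jw((-140,-70.5,150)),RD); print(q)
move_joints([.9,.08,.35,2.2,-.1,.79,1.51]); rep()
s=sense();print(s["position"])
for n in("scene","top"):
    p,d=camera(n); cv2.imwrite(f"pics/{n}6.png",p[:,:,::-1])
a=cv2.imread("pics/scene6.png")[110:280,215:395]; cv2.imwrite("pics/scene6c.png",cv2.resize(a,None,fx=3.5,fy=3.5,interpolation=cv2.INTER_CUBIC))
a=cv2.imread("pics/top6.png")[170:335,195:380]; cv2.imwrite("pics/top6c.png",cv2.resize(a,None,fx=3.6,fy=3.6,interpolation=cv2.INTER_CUBIC))
```

```text
None 19.94 [  73.74 -279.17   64.72] F jig -0.5 -0.2 -0.8
[ 0.44821312  0.24971157 -0.55886063  2.18844562  0.19352044  0.74958253
  1.20723892]
None 23.31 [-394.52 -496.74  183.48] F jig 0.1 0.1 1.1
[ 0.11539998 -0.41318758  0.20838323]
```

View pics/scene6c.png

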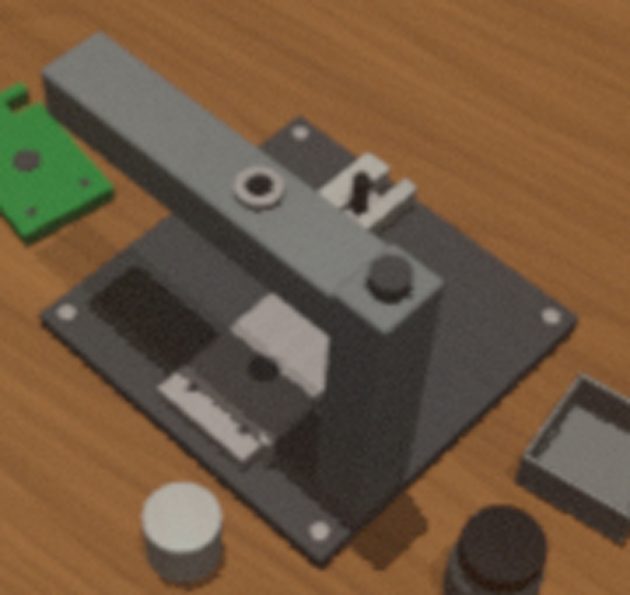

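View pics/top6c.png

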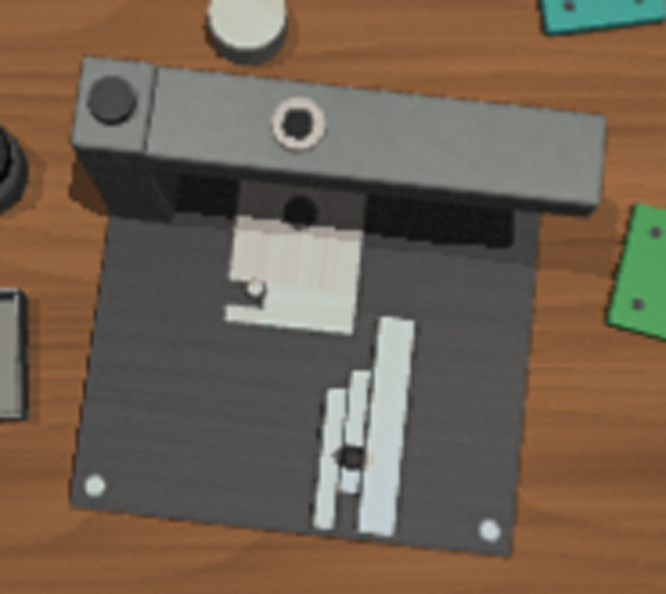

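Run:
```python
from rig import *
from h import *
cams={n:camera_params(n) for n in("top","scene")}
g=cv2.cvtColor(cv2.imread("pics/top6.png"),cv2.COLOR_BGR2GRAY).astype(float)
R=cams["top"]["rotation"]
def world(uv,z):
    n=cv2.undistortPoints(np.float64(uv).reshape(-1,1,2),cams["top"]["K"],cams["top"]["dist"]).reshape(-1,2)
    d=np.c_[n,np.ones(len(n))]@R.T; t=(z-cams["top"]["position"][2])/d[:,2]; return cams["top"]["position"]+d*t[:,None]
from scipy.ndimage import map_coordinates
def edge(A,B,z,name,frac=(.1,.9)):
    A,B=T(*A),T(*B); n=np.array([-(B-A)[1],(B-A)[0]]);n/=np.linalg.norm(n)
    pts=[]
    for t in np.linspace(*frac,25):
        c=A+t*(B-A); k=np.linspace(-2.2,2.2,45); q=c+k[:,None]*n
        v=map_coordinates(g,[q[:,1],q[:,0]],order=1); dv=np.abs(np.gradient(v)); dv[dv<.3*dv.max()]=0
        pts.append(c+n*(k*dv).sum()/dv.sum())
    w=world(np.array(pts),z)[:,:2]; 
    m=w.mean(0);u=np.linalg.svd(w-m)[2][0]; 
    ang=np.arctan2(u[1],u[0]); ang=(ang+np.pi/2)%np.pi-np.pi/2
    res=np.std((w-m)@[-u[1],u[0]])
    print(name,round(ang,4),"perp",round(ang+np.pi/2 if ang<-.8 else ang-np.pi/2 if ang>.8 else ang,4),"mid jig",wj([*m,0]).round(1),"res mm",round(res*1000,2))
edge((226,320),(352,334),.029,"plate near")
edge((352,334),(362,240),.029,"plate right",(.1,.85))
edge((72,507),(511,555),.015,"jig near")
edge((72,507),(106,220),.015,"jig left")
edge((511,555),(538,240),.015,"jig right")
edge((393,536),(414,321),.034,"rail R")
edge((358,533),(370,420),.034,"railR left")
po=[("top",(-18,18,29),T(226,320)),("top",(-18,-62,29),T(352,334)),("top",(8,18,29),T(231,279)),
("scene",(116,18,29),S(246,460)),("scene",(116,-62,29),S(159,387))]
p,r=fit(po,cams,J);print("plate",p,p[2]-J[2],wj([p[0],p[1],0]));print(r.round(1))
```

```text
plate near 1.4505 perp -0.1203 mid jig [-21.5 -22.6   0. ] res mm 0.14
plate right -0.12 perp -0.12 mid jig [  6.7 -61.9   0. ] res mm 0.19
jig near 1.4532 perp -0.1176 mid jig [-146.3  -37.9    0. ] res mm 1.84
jig left -0.1231 perp -0.1231 mid jig [-56.4 101.2   0. ] res mm 0.66
jig right -0.1262 perp -0.1262 mid jig [ -47.2 -175.1    0. ] res mm 0.66
rail R -0.1251 perp -0.1251 mid jig [-76.1 -99.4   0. ] res mm 0.27
railR left -0.118 perp -0.118 mid jig [-107.7  -77.4    0. ] res mm 0.52
plate [ 0.56638773  0.02902401 -0.11608764] 0.00841236483396017 [-3.76090916 -0.64802742  0.        ]
[[-0.2  0.2]
 [ 0.3 -0.1]
 [-0.3  0.1]
 [-0.4 -0.1]
 [ 0.2  0.2]]
```

Run:
```python
from rig import *
from h import *
movep(jw((-134,-70.5,125)),RD); rep()
move_l(jw((-130,-70.5,42+25)),feed=0.1); rep()
r=move_l(jw((-40,-70.5,42+25)),feed=0.035,until_force=14); rep(r)
p,d=camera("top"); cv2.imwrite(f"pics/top7.png",p[:,:,::-1])
p,d=camera("scene"); cv2.imwrite(f"pics/scene7.png",p[:,:,::-1])
rep()
a=cv2.imread("pics/scene7.png")[110:280,215:395]; cv2.imwrite("pics/scene7c.png",cv2.resize(a,None,fx=3.5,fy=3.5,interpolation=cv2.INTER_CUBIC))
```

```text
None 25.25 [-133.98  -71.76   99.95] F jig -0.2 -0.4 -0.5
None 25.98 [-129.76  -70.41   42.19] F jig 0.5 -0.0 0.1
True 28.12 [-49.01 -70.63  41.35] F jig 0.1 0.6 -0.3
None 28.22 [-49.44 -70.87  41.05] F jig -1.1 -0.1 -0.7
```

View pics/scene7c.png

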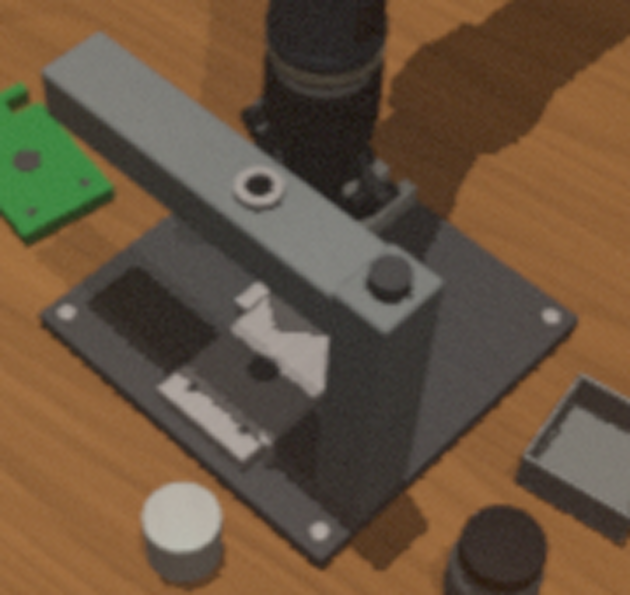

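Run:
```python
from rig import *
from h import *
r=move_l(jw((-36,-70.5,42+25)),feed=0.03,until_force=22); rep(r)
sleep(0.3); rep()
move_l(jw((-85,-70.5,42+25)),feed=0.1)
move_l(jw((-110,-70.5,150)),feed=0.15); rep()
move_joints([.9,.08,.35,2.2,-.1,.79,1.51]); rep()
for n in("scene","top"):
    p,d=camera(n); cv2.imwrite(f"pics/{n}8.png",p[:,:,::-1])
a=cv2.imread("pics/scene8.png")[110:280,215:395]; cv2.imwrite("pics/scene8c.png",cv2.resize(a,None,fx=3.5,fy=3.5,interpolation=cv2.INTER_CUBIC))
a=cv2.imread("pics/top8.png")[170:335,195:380]; cv2.imwrite("pics/top8c.png",cv2.resize(a,None,fx=3.6,fy=3.6,interpolation=cv2.INTER_CUBIC))
```

```text
True 28.57 [-49.21 -70.99  40.27] F jig -0.8 0.6 0.0
None 28.88 [-49.47 -71.29  40.08] F jig 0.5 0.7 -1.4
None 30.11 [-110.65  -70.9   124.65] F jig 0.1 -0.5 -0.0
None 31.98 [-393.7  -496.31  183.38] F jig 0.7 0.6 -0.3
```

View pics/scene8c.png

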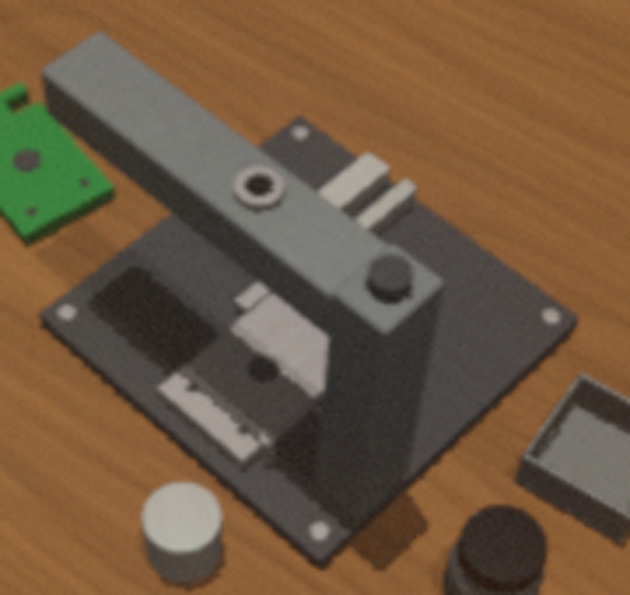

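View pics/top8c.png

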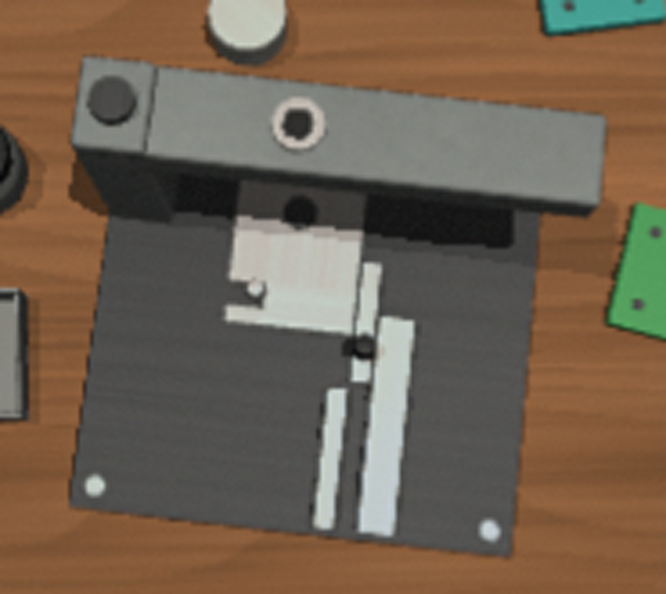

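Run:
```python
from rig import *
from h import *
c=camera_params("top"); R=c["rotation"]
def world(uv,z):
    n=cv2.undistortPoints(np.float64(uv).reshape(-1,1,2),c["K"],c["dist"]).reshape(-1,2)
    d=np.c_[n,np.ones(len(n))]@R.T; t=(z-c["position"][2])/d[:,2]; return c["position"]+d*t[:,None]
w=world([T(360,371),T(372,263),T(347,493),T(361,381)],.030)
print([wj(x).round(1) for x in w])
```

```text
[array([-43.9, -69.4,  30. ]), array([ 24.1, -69.9,  30. ]), array([-118.6,  -69.2,   30. ]), array([-49.9, -70.6,  30. ])]
```

Run:
```python
from rig import *
from h import *
from scipy.ndimage import map_coordinates
c=camera_params("top")
def prof(f,y,z=30):
    g=cv2.cvtColor(cv2.imread(f),cv2.COLOR_BGR2GRAY).astype(float)
    xs=np.arange(-70,60,.25); v=0
    for yy in y:
        q=proj(tw(J,[(x,yy,z) for x in xs]),c); v=v+map_coordinates(g,[q[:,1],q[:,0]],order=1)
    return xs,v/len(y)
for f in("pics/top6.png","pics/top8.png"):
    xs,v=prof(f,(-72,-70,-68)); 
    k=(xs>-60)&(xs<-20) if "6" in f else (xs>5)&(xs<45)
    vv,xx=v[k],xs[k]; h=(vv.max()+vv.min())/2; i=np.where(vv>h)[0].max(); print(f,xx[i],vv.max(),vv.min())
```

```text
pics/top6.png -43.5 202.73854416356207 77.17520835016519
pics/top8.png 25.0 198.52401831843017 23.7643109528847
```

Run:
```python
from rig import *
finish_job(); print(sense()["time_s"])
```

```text
the job is handed in; nothing more can be done
the job is handed in; nothing more can be done
```

The plate is square in the jig, the bolt is forward against its end stop, and the job is handed in at about 32 s of the 51 s allowed. No verdict was reported.

- **Plate:** I reached in under the guide arm with the tool tilted 40°, more than the suggested 30° for extra clearance. I pushed the right edge near the far corner until it stopped twice at the same place, at about 13–15 N. A second push, midway between peg and pin, tripped its 20 N limit right at contact.
- **Plate check, before the bolt push:** In the top picture its edges lay about 0.003–0.006 rad from square; the corner fit over both views gave 0.008 rad. The limit is 0.02 rad. Its origin sits about 3 mm toward the robot in the slot's clearance. My fits gave 3.5–3.8 mm, more than the 3 mm the slot allows, so the camera reading is slightly biased. The limit is 5 mm.
- **Bolt:** Pushed with the upright closed gripper. It stopped hard at the same spot at 14 N and again at 22 N, against about 2 N of friction. The pictures give about 68.5 mm of travel, slightly under the nominal 70 but above the required 66.
- **Afterwards:** I saw no change in the plate after the bolt push, but I did not measure it again. The spacer, jar and box look unmoved in the last pictures, and the arm stands clear of everything.

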